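# Hook the blue vial tray forward on the sample rack

## Task

Pick up the reach hook by its orange grip, drop its blade inside the blue vial tray behind the tray's front wall, and draw the tray forward on the rack until its front wall is level with the front edge of the rack's base board. Do not touch the trays with the gripper, keep the blue tray flat, and leave the white tray where it stands. Finish by unhooking and standing the hook upright on the bench in front of the rack, let go.

Things in the scene. Friction and masses are not known exactly. Their poses are not given: they have to be found in the camera images.
- hook: Small steel hoe standing on the bench, 0.16 kg; sizes in mm. Origin: middle of its blade's underside; x from grip to blade, z up. Blade: upright plate 5 (x) x 40 (y) x 45 tall. Shaft 10 diameter from blade to grip, axis 42 above the underside. Orange grip block 70 (x) x 24 (y) x 50 tall, centred at x = -170, underside level with the blade's; pinch across its 24. Balance near x = -148.
- blue_tray: Blue open tray on the base board, about 0.4 kg, slides at 2 to 5 N; mm: 120 deep (x), 95 wide, 50 tall, walls and floor 5. Origin: foot of the front wall's outer face, middle; x into the tray, away from the robot; z up. Empty inside from x = 5 to 58; behind stand six grey-capped vials, tops 74 above its underside. In any of three places side by side on the rack.
- white_tray: White tray with red-capped vials, same shape, size and axes as the blue one; to be left alone. The third place holds a cardboard box 110 x 90 x 60 mm.
- rack: Fixed rack. Origin: bench level, middle of its base board's front edge; x into the rack, z up. Grey base board 240 deep (x), 500 wide (y), 12 thick; the trays stand on it. Deck of thin steel wires 190 mm above the bench over x = 45 to 235. Posts 14 square at x = 50 and 230, y = -240 and 240. Open front; trays start with front walls 60 to 120 mm in.
There are look-alikes about, which are no part of the job. There is more than one size of the blue_tray; the one meant has the size given above.

How it is judged:
By the outcome, as a careful person would: the job done as asked, in the order asked, and still so for the second after the job is handed in, with the robot touching nothing.
It also fails if it takes over 54 s, if anything falls off the work surface, if the arm or the gripper's body presses on something with over 40 N, if the wrist force passes 120 N, or if a joint passes its speed limit or range.

## Robot

A 6-joint arm with a two-finger parallel gripper is mounted at the origin on the work surface. World frame = base frame: x ahead of the robot, y to its left, z up, the work surface at z = 0. Lengths are in m, angles in degrees, forces in N, time in s.
With the tool pointing down it reaches from about 0.2 to 0.875 m from the base axis. Payload 3.4 kg.
Tool frame: the origin (TCP) lies midway between the tips of the shut fingers; the grasp point (between the pads) lies 19 mm behind it (manip.grip_point_offset is the distance from the TCP to the grasp point, in m); z points along the fingers, y is the line along which they close (so a half turn about z gives the same grasp; the last joint's range is limited). The gripper opens to 94 mm and grips with 3 to 60 N. Pads are 16 mm wide; open, the fingers measure 119 mm over their backs; the gripper's body (75 mm by 177 mm) begins 78 mm behind the grasp point.
Start: joints at [-79.469, 15.808, 86.224, -0, 77.962, -6.933], TCP at [0.173, -0.549, 0.181] pointing down, gripper open.
Joint ranges: [-165.64, 165.64], [-43.16, 119.46], [12.63, 154.43], [-67.54, 247.53], [6.08, 155.33], [-154.97, 154.97]. Speed limits (degrees/s): [147.25, 147.25, 180, 180, 180, 180].

## Interface

Orientations are given as [roll, pitch, yaw] about the fixed x, y, z axes, in that order (R = Rz(yaw) Ry(pitch) Rx(roll)).
In Python, from plant import manip gives the robot as it stands.
- The arm moves only by the tool arm_command, never from a script. Its argument "steps" is a list of rows, each an object with "translation": the shift along the tool's x, y, z in m, a list of three; "turn": the turn about the tool's z in rad. In form: [{"translation": [tx, ty, tz], "turn": turn}, ...]. A call has 1 to 10 rows; each row is the pose to reach, as a shift and turn from the pose commanded when the call began, along the tool's axes at that moment; what a row does not reach only later rows make up. A row lasts 1/8 s, in which the tool goes at most 62.5 mm and 10.7 degrees, less where a joint would pass 70% of its speed; a pose out of reach is approached as far as the arm can. A call with a gripper value outside its range is refused whole. "gripper" is the gripper command: -1 is fully open, 1 is shut, values between are in proportion, set as the call begins (left out, the last holds). The fingers move at their own pace and stop on an object; the grip force is fixed at half the most. Time passes only in rows, so rows that repeat a pose let the fingers close. It gives the time, the measured TCP pose, the force, the opening and the grip force at its end, in the units of the state.
- manip.state(): the state, without advancing time (a new reading comes with each control period).
- manip.capture(name): name is "scene" or "top" or "wrist"; returns a dict with "image" (384x512x3 uint8, blue, green, red), "fx", "fy", "cx", "cy" (pixels), "world_to_cam" (4x4, takes a point from world to camera coordinates). Camera axes: x right, y down, z forward; pixel columns grow to the right and rows downward; lengths in m; the calibration is good to about 2 mm. A picture is of the moment at which its call begins. There is no depth.
- manip.finish_job(): hands the job in; it is judged then, once.
The state is a dict: "clock": time; "q": joint angles; "joint_velocities": joint speeds; "effort": joint torques, N m; "position": TCP position; "tcp_rot": TCP orientation; "contact_force": force on the tool from outside, world axes, zero at the start; "torque": the same for the moment, N m; "width": opening from 0.0 (shut) to 1.0 (fully open); "grasp_force": force on a finger pad.
Only numpy, scipy, OpenCV 4.12 (cv2) and the standard library are available. Lean on these libraries where they do the work, as an engineer would, in place of code of your own. Each camera call takes 0.05 s, during which the arm holds its last target. There are 200 camera calls.

## Working session

There is one attempt and no reset: what is moved stays moved. The work goes in short steps, Python scripts to look and compute and a tool call to move; the robot and the scene stay as the last step left them, time stands still between calls to the robot, and variables do not carry over. Pictures are saved under pics/ and viewed, at most 10 in all, crops included, and the job is handed in when it is done.

Besides the shell and the picture viewer there is one more tool, called after "Emit:" as name(argument=value, ...), one argument or row to a line, values as JSON. arm_command: Moves the arm, as the interface text tells. Its arguments: {"type":"object","properties":{"steps":{"type":"array","items":{"type":"object","properties":{"translation":{"type":"array","items":{"type":"number"}},"turn":{"type":"number"}}}},"gripper":{"type":"number"}},"required":["steps"]}

```bash
mkdir -p pics
cat > h.py <<'E'
import numpy as np,cv2
from plant import manip
def cap(n,f=None):
    c=manip.capture(n)
    if f: cv2.imwrite('pics/'+f,c['image'])
    return c
def ray(c,u,v,z):
    W=np.array(c['world_to_cam']);R,t=W[:3,:3],W[:3,3]
    o=-R.T@t; d=R.T@np.array([(u-c['cx'])/c['fx'],(v-c['cy'])/c['fy'],1])
    return o+d*(z-o[2])/d[2]
def proj(c,p):
    W=np.array(c['world_to_cam']);q=W[:3,:3]@np.array(p)+W[:3,3]
    return np.array([c['fx']*q[0]/q[2]+c['cx'],c['fy']*q[1]/q[2]+c['cy']])
E
python3 - <<'E'
from h import *
a=cap('scene');b=cap('top')
np.save('a.npy',a,allow_pickle=True);np.save('b.npy',b,allow_pickle=True)
cv2.imwrite('pics/s.png',a['image']);cv2.imwrite('pics/t.png',b['image'])
for c in(a,b):
    W=np.array(c['world_to_cam']);print(c['fx'],-W[:3,:3].T@W[:3,3])
print(manip.state())
E
```

```text
383.6291491600324 [ 0.93072474 -0.46953733  0.45656149]
485.4182242884967 [0.41708361 0.04976423 1.03095809]
{'clock': 0.1, 'q': array([-7.94713980e+01,  1.58431219e+01,  8.62854969e+01,  5.99471736e-04,
        7.79619181e+01, -6.93244731e+00]), 'joint_velocities': array([-0.00387005, -0.11580869, -0.17661877, -0.01910618,  0.0421886 ,
        0.0154633 ]), 'effort': array([ 1.88404796e-03, -4.05456412e+01, -2.37779671e+01,  7.03143608e-02,
        2.98661634e-02, -4.64115692e-05]), 'position': array([ 0.17243837, -0.54798296,  0.18071717]), 'tcp_rot': array([-1.79910196e+02, -1.15095083e-02,  1.74609148e+01]), 'contact_force': array([-0.8739864 , -0.41249277, -0.43601997]), 'torque': array([-0.00872794, -0.03852729,  0.0004966 ]), 'grasp_force': 0.0, 'width': 0.9990780333541014}
```

View pics/s.png

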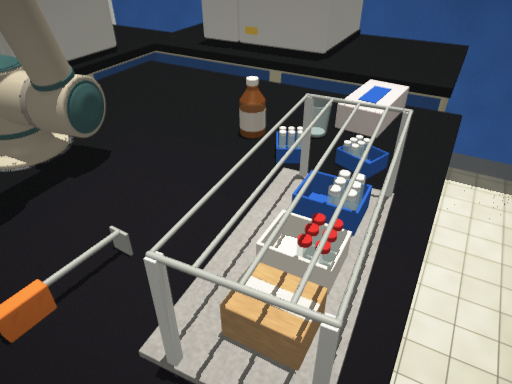

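View pics/t.png

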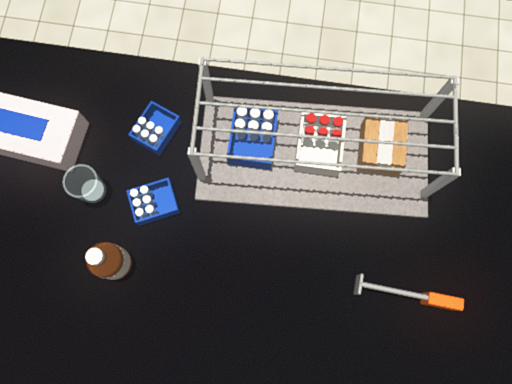

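The scene view shows the rack with the cardboard box (275,310), the white tray with red caps (305,245) and a blue tray (332,195). The hook's orange grip is at (25,308) and its blade at (121,241).

Candidates in the top view:
- **Blue tray in the rack (253,137):** chosen, as it stands on the base board and has the largest outline.
- **Small blue trays on the bench (154,128) and (152,202):** look-alikes.
- **White tray (322,143) and box (385,147):** not to be touched.
- **Hook:** blade at (360,284), grip at (445,301), the only one.

I'll measure these next, with one close crop to check the choice.

Run:
```python
from h import *
a=np.load('a.npy',allow_pickle=True).item();b=np.load('b.npy',allow_pickle=True).item()
im=b['image'];hsv=cv2.cvtColor(im,cv2.COLOR_BGR2HSV)
org=cv2.inRange(hsv,(3,200,120),(14,255,255));org[:260]=0
blu=cv2.inRange(hsv,(105,150,50),(125,255,255))
for n,m in(('org',org),('blu',blu)):
    m=cv2.morphologyEx(m,cv2.MORPH_CLOSE,np.ones((9,9)))
    for k in cv2.findContours(m,0,2)[0]:
        if cv2.contourArea(k)<200: continue
        r=cv2.boxPoints(cv2.minAreaRect(k)); z=.05 if n=='org' else .062
        P=np.array([ray(b,*p,z)[:2] for p in r]);print(n,r.round(1).tolist(),P.round(4).tolist(),np.linalg.norm(np.diff(P,axis=0),axis=1).round(3))
for p in[(197,200),(428,215),(430,115)]:print('board',ray(b,*p,.012).round(4))
for p in[(360,276),(358,293),(362,284)]:print('blade',ray(b,*p,.045).round(4))
c1=cv2.resize(im[80:220,190:440],None,fx=3,fy=3,interpolation=cv2.INTER_CUBIC)
c2=cv2.resize(im[260:325,340:480],None,fx=2,fy=2,interpolation=cv2.INTER_CUBIC)
o=np.zeros((c1.shape[0]+c2.shape[0],750,3),np.uint8);o[:c1.shape[0]]=c1;o[c1.shape[0]:,:c2.shape[1]]=c2
cv2.imwrite('pics/c1.png',o);print(o.shape)
```

```text
blu [[124.80000305175781, 189.89999389648438], [169.0, 176.5], [179.89999389648438, 212.39999389648438], [135.6999969482422, 225.8000030517578]] [[0.612, 0.3431], [0.6531, 0.2587], [0.5819, 0.2229], [0.542, 0.306]] [0.094 0.08  0.092]
blu [[-5.0, 129.8000030517578], [0.10000000149011612, 108.5], [47.0, 119.80000305175781], [41.900001525878906, 141.10000610351562]] [[0.7003, 0.6407], [0.7486, 0.6429], [0.7382, 0.5377], [0.6902, 0.5367]] [0.048 0.106 0.048]
blu [[226.6999969482422, 158.1999969482422], [233.3000030517578, 105.5], [277.3999938964844, 111.0], [270.79998779296875, 163.6999969482422]] [[0.7094, 0.1469], [0.8281, 0.1515], [0.8293, 0.0564], [0.7109, 0.0543]] [0.119 0.095 0.118]
blu [[126.5, 135.60000610351562], [150.10000610351562, 97.5999984741211], [182.60000610351562, 117.69999694824219], [159.10000610351562, 155.8000030517578]] [[0.7278, 0.3637], [0.8201, 0.3314], [0.7848, 0.2539], [0.6941, 0.2874]] [0.098 0.085 0.097]
board [0.6225 0.2003 0.012 ]
board [ 0.6617 -0.2936  0.012 ]
board [ 0.8913 -0.2842  0.012 ]
blade [ 0.5094 -0.1547  0.045 ]
blade [ 0.4755 -0.1539  0.045 ]
blade [ 0.4942 -0.1602  0.045 ]
(550, 750, 3)
```

View pics/c1.png

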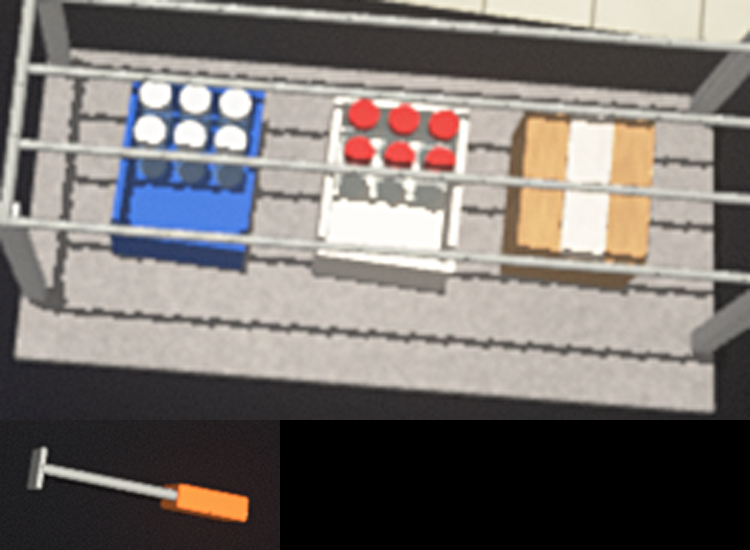

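The crop confirms the choice: the blue tray in the rack measures about 119 x 95 mm with white-grey caps, while the bench ones are about 95 x 80 mm. The hook's blade is at crop (38,468) and its grip at (212,500). Next I'll refine the rack edges, tray front and hook.

Run:
```python
from h import *
a=np.load('a.npy',allow_pickle=True).item();b=np.load('b.npy',allow_pickle=True).item()
im=b['image'];hsv=cv2.cvtColor(im,cv2.COLOR_BGR2HSV).astype(int);g=cv2.cvtColor(im,cv2.COLOR_BGR2GRAY).astype(float)
def ang(p,q): return np.degrees(np.arctan2(q[1]-p[1],q[0]-p[0]))
def edge(c,pts): return pts
# board front edge: bottom-most strong drop per column
pts=[]
for u in range(205,425,4):
    col=g[180:235,u]; d=np.diff(col); 
    v=np.where(col>60)[0].max()+180; pts.append((u,v+.5))
pts=np.array(pts); W=np.array([ray(b,*p,.012)[:2] for p in pts])
f=np.polyfit(W[:,1],W[:,0],1);r=W[:,0]-np.polyval(f,W[:,1]);k=abs(r)<.004;f=np.polyfit(W[k,1],W[k,0],1)
print('front edge x=%.4f*y+%.4f'%tuple(f),'yaw',np.degrees(np.arctan(-f[0])),k.sum(),len(k),r[k].std())
for row in(205,): 
    c=np.where(g[row,180:260]>60)[0].min()+180; print('left',ray(b,c,row,.012).round(4))
for row in(120,150,200,210):
    c=np.where(g[row,180:460]>60)[0].max()+180; print('right',row,c,ray(b,c,row,.012).round(4))
# tray front bottom edge: blue
blu=((hsv[...,0]>105)&(hsv[...,0]<125)&(hsv[...,1]>150)&(hsv[...,2]>40))
pts=np.array([(u,np.where(blu[90:185,u])[0].max()+90.5) for u in range(230,270,2)])
W=np.array([ray(b,*p,.012)[:2] for p in pts]);ft=np.polyfit(W[:,1],W[:,0],1);print('tray foot',ft,np.degrees(np.arctan(-ft[0])),(W[:,0]-np.polyval(ft,W[:,1])).std())
print('rows',hsv[130,222:285,0].tolist())
for row in(125,130,150):
    c=np.where(blu[row,215:290])[0]+215; print('tray sides z.062',ray(b,c.min(),row,.062).round(4),ray(b,c.max()+1,row,.062).round(4))
# orange
print(hsv[300,440])
o=((hsv[...,0]<16)&(hsv[...,1]>150)&(hsv[...,2]>100)).astype(np.uint8);o[:270]=0;o[:,:400]=0
top=o*(hsv[...,2]>200).astype(np.uint8)
for m in(o,top):
    P=np.array([ray(b,p[0],p[1],.05)[:2] for p in np.argwhere(m)[:,::-1]],np.float32)
    rr=cv2.minAreaRect(P);print('grip',rr,P.mean(0),len(P))
# shaft centre at z=.042
pts=[]
for u in range(372,418,3):
    w=np.clip(g[270:310,u]-50,0,None);pts.append((u,(w*np.arange(270,310)).sum()/w.sum()))
W=np.array([ray(b,*p,.042)[:2] for p in pts]);print('shaft',W[0],W[-1],cv2.fitLine(W.astype(np.float32),2,0,.01,.01).ravel())
```

```text
front edge x=-0.0656*y+0.6354 yaw 3.7552857274500386 55 55 0.000642505547895731
left [0.631 0.067 0.012]
right 120 458 [ 0.8884 -0.3472  0.012 ]
right 150 458 [ 0.8175 -0.3504  0.012 ]
right 200 427 [ 0.6942 -0.2894  0.012 ]
right 210 428 [ 0.6726 -0.2929  0.012 ]
tray foot [0.16865088 0.71249981] -9.572900901396032 0.004033701286395775
rows [26, 30, 30, 27, 27, 30, 30, 27, 21, 23, 25, 24, 24, 25, 27, 28, 25, 27, 30, 54, 98, 105, 105, 111, 112, 112, 111, 105, 40, 23, 25, 20, 18, 100, 107, 107, 109, 111, 110, 110, 109, 15, 18, 15, 23, 13, 20, 17, 60, 111, 111, 110, 110, 111, 117, 14, 13, 15, 15, 16, 16, 15, 16]
tray sides z.062 [0.7838 0.1474 0.062 ] [0.7974 0.055  0.062 ]
tray sides z.062 [0.7854 0.0598 0.062 ] [0.7863 0.0535 0.062 ]
tray sides z.062 [0.7276 0.1471 0.062 ] [0.7413 0.0538 0.062 ]
[ 15 180 253]
grip ((0.48466965556144714, -0.3195253610610962), (0.08366387337446213, 0.027323417365550995), 87.0937728881836) [ 0.48416024 -0.32276297] 541
grip ((0.48509058356285095, -0.32596930861473083), (0.06922313570976257, 0.023796064779162407), 86.56501007080078) [ 0.48511273 -0.32589746] 431
shaft [ 0.49371669 -0.18098117] [ 0.48852768 -0.2715339 ] [ 0.05631585  0.998413    0.49115595 -0.2263104 ]
```

```bash
cat >> h.py <<'E'
def go(x,y,z,yaw):
    s=manip.state();p=s['position'];t=np.radians(s['tcp_rot'][2]);d=np.array([x,y,z])-p
    c,q=np.cos(t),np.sin(t);dy=(np.degrees(t)-yaw+180)%360-180
    print('tool',np.round([c*d[0]+q*d[1],q*d[0]-c*d[1],-d[2]],4),'turn',round(np.radians(dy),4),'clk',s['clock'])
E
python3 -c "
from h import *
go(.4853,-.321,.10,86.8)"
```

```text
tool [ 0.3666 -0.1226  0.0807] turn -1.2102 clk 0.1
```

Emit:
arm_command(
  steps=[
    {"translation": [0.06, -0.02, 0.01], "turn": -0.17},
    {"translation": [0.12, -0.04, 0.02], "turn": -0.35},
    {"translation": [0.18, -0.06, 0.03], "turn": -0.52},
    {"translation": [0.23, -0.08, 0.045], "turn": -0.7},
    {"translation": [0.29, -0.1, 0.06], "turn": -0.87},
    {"translation": [0.33, -0.11, 0.07], "turn": -1.04},
    {"translation": [0.3666, -0.1226, 0.081], "turn": -1.21},
    {"translation": [0.3666, -0.1226, 0.081], "turn": -1.21},
    {"translation": [0.3666, -0.1226, 0.081], "turn": -1.21},
  ],
  gripper=-1,
)

```text
clock: 1.23
position: [0.4849, -0.3218, 0.1003]
tcp_rot: [-179.9, 0.0, 86.7]
contact_force: [-0.1, -0.4, 0.5]
width: 0.995
grasp_force: 0.0
```

```bash
python3 -c "
from h import *
c=cap('wrist','w1.png')
for p in[(.4947,-.1562,.045),(.485,-.326,.05)]: print(proj(c,p))
go(.4853,-.321,.012,86.8);print(manip.state()['position'],manip.state()['tcp_rot'])"
```

```text
[255.92157414   9.40392357]
[255.7301574  201.52102147]
tool [0.0013 0.0005 0.0886] turn -0.0018 clk 1.275
[ 0.48470651 -0.32222241  0.10056122] [-1.79968833e+02  3.02782700e-02  8.66990453e+01]
```

View pics/w1.png

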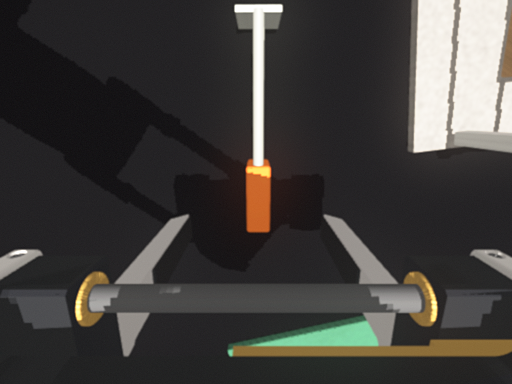

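The wrist view shows the blade at (258,10), the shaft along column 258 and the orange grip at (259,200). All are within 3 px of prediction and centred between the fingers, so I'll descend and grip.

Emit:
arm_command(
  steps=[
    {"translation": [0, 0, 0.03], "turn": 0},
    {"translation": [0, 0, 0.06], "turn": 0},
    {"translation": [0, 0, 0.08], "turn": 0},
    {"translation": [0, 0, 0.088], "turn": 0},
    {"translation": [0, 0, 0.088], "turn": 0},
  ],
)

```text
clock: 1.9
position: [0.4849, -0.3223, 0.0126]
tcp_rot: [-180.0, 0.0, 86.7]
contact_force: [0.3, -0.9, -0.2]
width: 0.997
grasp_force: 0.0
```

Emit:
arm_command(
  steps=[
    {"translation": [0, 0, 0], "turn": 0},
    {"translation": [0, 0, 0], "turn": 0},
    {"translation": [0, 0, 0], "turn": 0},
    {"translation": [0, 0, 0], "turn": 0},
    {"translation": [0, 0, 0], "turn": 0},
    {"translation": [0, 0, 0], "turn": 0},
    {"translation": [0, 0, 0], "turn": 0},
    {"translation": [0, 0, 0], "turn": 0},
  ],
  gripper=1,
)

```text
clock: 2.9
position: [0.4857, -0.3216, 0.0125]
tcp_rot: [180.0, 0.0, 86.8]
contact_force: [-0.2, -0.7, -0.4]
width: 0.257
grasp_force: 29.9
```

Emit:
arm_command(
  steps=[
    {"translation": [0, 0, -0.03], "turn": 0},
    {"translation": [0, 0, -0.06], "turn": 0},
    {"translation": [0, 0, -0.085], "turn": 0},
    {"translation": [0, 0, -0.085], "turn": 0},
    {"translation": [0, 0, -0.085], "turn": 0},
  ],
)

```text
clock: 3.52
position: [0.4847, -0.321, 0.0963]
tcp_rot: [-179.9, -0.1, 86.8]
contact_force: [0.1, 0.7, -2.0]
width: 0.253
grasp_force: 29.9
```

Run:
```python
from h import *
f=(-.0656,.6354)
th=np.radians(3.76);X=np.array([np.cos(th),np.sin(th)]);Y=np.array([-X[1],X[0]])
# tray y centre from top-view sides at z=.062 (left .1472, right .0540); front foot refine
b=np.load('b.npy',allow_pickle=True).item();im=b['image']
# profile of tray front along several columns in top view
for u in(235,245,255,265):
    print(u,[(v,im[v,u].tolist()) for v in range(152,174)])
print('board front profile',[(v,im[v,250].tolist()) for v in range(196,212)])
print(manip.state())
```

```text
235 [(152, [231, 134, 81]), (153, [231, 129, 74]), (154, [230, 130, 78]), (155, [220, 173, 159]), (156, [214, 227, 229]), (157, [205, 217, 220]), (158, [145, 143, 142]), (159, [104, 68, 56]), (160, [98, 58, 43]), (161, [100, 62, 49]), (162, [100, 64, 50]), (163, [102, 64, 48]), (164, [96, 58, 43]), (165, [96, 77, 73]), (166, [123, 127, 132]), (167, [167, 176, 184]), (168, [182, 190, 197]), (169, [185, 193, 201]), (170, [187, 192, 203]), (171, [189, 196, 204]), (172, [185, 192, 201]), (173, [178, 184, 193])]
245 [(152, [228, 132, 79]), (153, [228, 130, 78]), (154, [229, 129, 75]), (155, [223, 131, 87]), (156, [205, 174, 164]), (157, [200, 213, 216]), (158, [174, 185, 187]), (159, [174, 138, 127]), (160, [168, 93, 61]), (161, [104, 62, 46]), (162, [99, 62, 49]), (163, [100, 64, 49]), (164, [101, 64, 49]), (165, [99, 61, 46]), (166, [98, 75, 69]), (167, [143, 146, 152]), (168, [184, 192, 201]), (169, [186, 192, 202]), (170, [189, 197, 205]), (171, [191, 198, 206]), (172, [193, 202, 209]), (173, [193, 199, 207])]
255 [(152, [228, 132, 79]), (153, [228, 132, 81]), (154, [227, 129, 76]), (
[... 1327 characters left out ...]
{'clock': 3.525, 'q': array([-4.03635045e+01,  1.97842257e+01,  9.29942593e+01, -8.34823957e-03,
        6.73388222e+01, -3.71525718e+01]), 'joint_velocities': array([-0.02827816,  0.54508212,  0.463782  , -0.09661707,  0.23122445,
       -0.05313921]), 'effort': array([ 7.28437590e-03, -4.42423689e+01, -2.28572720e+01,  6.87379972e-02,
        2.75495992e-02,  9.94557231e-04]), 'position': array([ 0.48468093, -0.32095489,  0.09627084]), 'tcp_rot': array([-1.79901854e+02, -6.47117130e-02,  8.67922362e+01]), 'contact_force': array([ 0.14577992,  0.69035794, -1.9920803 ]), 'torque': array([-0.07905658, -0.05459274,  0.04084651]), 'grasp_force': 29.883669018745422, 'width': 0.25330591260856816}
```

Run:
```python
from h import *
b=np.load('b.npy',allow_pickle=True).item()
th=np.radians(3.76);X=np.array([np.cos(th),np.sin(th)]);Y=np.array([-X[1],X[0]])
e=[ray(b,u,203.3+(u-250)*15/231,.012) for u in(250,)][0];print('edge',e)
for q in[(245,160.5),(255,161.6),(265,162.8)]: p=ray(b,*q,.062);print('rim',p.round(4),'rackx',((p-e)[:2]@X).round(4))
for q in[(235,165.6),(245,166.8),(255,168.2),(265,169.8)]: p=ray(b,*q,.012);print('foot',p.round(4),'rackx',((p-e)[:2]@X).round(4))
# lateral: tray sides at rim on row 145: find blue extents
im=b['image'].astype(int);row=150
print([(u,im[row,u].tolist()) for u in list(range(223,236))+list(range(266,282))])
```

```text
edge [0.63184496 0.08660903 0.012     ]
rim [0.71   0.1084 0.062 ] rackx 0.0794
rim [0.7107 0.0875 0.062 ] rackx 0.0787
rim [0.7111 0.0665 0.062 ] rackx 0.0778
foot [0.7104 0.1314 0.012 ] rackx 0.0814
foot [0.7109 0.1093 0.012 ] rackx 0.0804
foot [0.7109 0.0873 0.012 ] rackx 0.079
foot [0.7105 0.0651 0.012 ] rackx 0.0771
[(223, [183, 190, 197]), (224, [184, 190, 199]), (225, [182, 191, 201]), (226, [182, 186, 193]), (227, [212, 164, 153]), (228, [236, 133, 81]), (229, [208, 115, 67]), (230, [116, 68, 47]), (231, [92, 59, 48]), (232, [110, 68, 51]), (233, [182, 102, 64]), (234, [233, 134, 80]), (235, [231, 134, 80]), (266, [228, 131, 81]), (267, [228, 132, 81]), (268, [227, 130, 80]), (269, [228, 133, 83]), (270, [228, 132, 81]), (271, [231, 132, 79]), (272, [220, 126, 81]), (273, [151, 103, 87]), (274, [112, 117, 124]), (275, [159, 167, 174]), (276, [188, 195, 203]), (277, [186, 192, 202]), (278, [178, 185, 192]), (279, [176, 184, 191]), (280, [180, 187, 194]), (281, [182, 189, 197])]
```

```bash
python3 -c "
from h import *
go(.444,.082,.0963,3.76)"
```

```text
tool [ 0.4    -0.0632 -0.    ] turn 1.4492 clk 3.525
```

Emit:
arm_command(
  steps=[
    {"translation": [0.03, -0.005, 0], "turn": 0.1},
    {"translation": [0.07, -0.011, 0], "turn": 0.25},
    {"translation": [0.115, -0.018, 0], "turn": 0.42},
    {"translation": [0.16, -0.026, 0], "turn": 0.59},
    {"translation": [0.21, -0.034, 0], "turn": 0.76},
    {"translation": [0.26, -0.042, 0], "turn": 0.93},
    {"translation": [0.31, -0.05, 0], "turn": 1.1},
    {"translation": [0.355, -0.057, 0], "turn": 1.27},
    {"translation": [0.385, -0.061, 0], "turn": 1.39},
    {"translation": [0.4, -0.0632, 0], "turn": 1.449},
  ],
)

```text
clock: 4.78
position: [0.443, 0.083, 0.0959]
tcp_rot: [-180.0, 0.2, 3.8]
contact_force: [0.6, 1.1, -2.0]
width: 0.254
grasp_force: 29.9
```

Emit:
arm_command(
  steps=[
    {"translation": [0, 0, 0], "turn": 0},
    {"translation": [0, 0, 0], "turn": 0},
  ],
)

```text
clock: 5.03
position: [0.4442, 0.0808, 0.0967]
tcp_rot: [180.0, 0.1, 3.8]
contact_force: [0.4, -0.6, -2.8]
width: 0.252
grasp_force: 29.9
```

Run:
```python
from h import *
w=cap('wrist');b=cap('top');a=cap('scene')
s=manip.state();print(s['position'],s['tcp_rot'],s['clock'])
p=s['position'];t=np.radians(s['tcp_rot'][2]);d=np.array([np.cos(t),np.sin(t)])
B=p[:2]+.165*d;print('blade pred',B)
for c in(w,b,a): print(proj(c,[*B,p[2]-.0125+.045]), proj(c,[*B,p[2]-.0125]))
print('edge in wrist',proj(w,(.6318,.0866,.012)),'tray rim',proj(w,(.7105,.1,.062)))
o=np.zeros((600,800,3),np.uint8);o[:384,:512]=w['image']
u,v=proj(a,[*B,.1]).astype(int);c=a['image'][max(v-60,0):v+60,max(u-75,0):u+75];c=cv2.resize(c,None,fx=1.8,fy=1.8);o[384:384+c.shape[0],:c.shape[1]]=c
u,v=proj(b,[*B,.1]).astype(int);c=b['image'][max(v-100,0):v+60,max(u-70,0):u+70];c=cv2.resize(c,None,fx=2,fy=2);o[:c.shape[0],515:515+c.shape[1]]=c
cv2.imwrite('pics/v2.png',o)
go(.5739,.0907,.0963,3.76)
```

```text
[0.44471874 0.08057668 0.0971592 ] [1.79983222e+02 3.29364070e-02 3.72848984e+00] 5.175
blade pred [0.60936951 0.09130639]
[257.61513742 -55.30032462] [257.08400639 -14.51076393]
[245.51666394 201.44845469] [245.83181931 206.26227422]
[250.13326643 138.79568223] [250.35863052 159.71077871]
edge in wrist [263.25068512  -4.66154292] tray rim [ 254.31378672 -173.52031174]
tool [ 0.1296 -0.0017  0.0009] turn -0.0005 clk 5.175
```

View pics/v2.png

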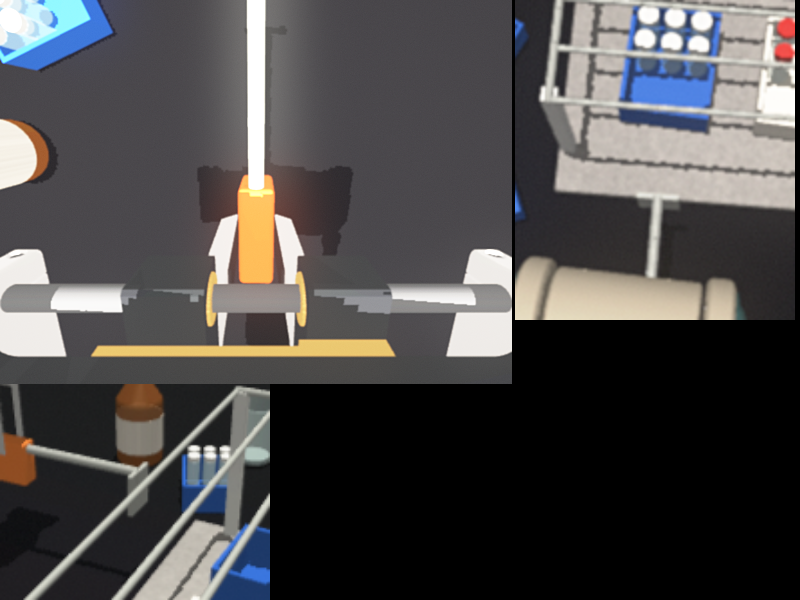

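The composite shows the blade at about (246,202) in the top view, against (245.5,201.4) predicted. The hook is held level and straight, and its line meets the middle of the blue tray's front wall. Next I'll go in above the wall.

Emit:
arm_command(
  steps=[
    {"translation": [0.01, 0, 0], "turn": 0},
    {"translation": [0.03, 0, 0], "turn": 0},
    {"translation": [0.05, -0.001, 0], "turn": 0},
    {"translation": [0.07, -0.001, 0], "turn": 0},
    {"translation": [0.09, -0.001, 0], "turn": 0},
    {"translation": [0.11, -0.0015, 0], "turn": 0},
    {"translation": [0.124, -0.0015, 0], "turn": 0},
    {"translation": [0.1296, -0.0017, 0], "turn": 0},
    {"translation": [0.1296, -0.0017, 0], "turn": 0},
    {"translation": [0.1296, -0.0017, 0], "turn": 0},
  ],
)

```text
clock: 6.42
position: [0.5732, 0.0915, 0.0974]
tcp_rot: [180.0, 0.0, 3.8]
contact_force: [0.5, -0.3, -1.6]
width: 0.253
grasp_force: 29.9
```

Run:
```python
from h import *
b=cap('top');a=cap('scene')
s=manip.state();print(s['position'],s['tcp_rot'],s['clock'],s['contact_force'])
p=s['position'];t=np.radians(s['tcp_rot'][2]);d=np.array([np.cos(t),np.sin(t)])
B=p[:2]+.165*d;print('blade pred',B)
for n,c in(('top',b),('scene',a)): print(n,proj(c,[*B,p[2]-.0125+.045]), proj(c,[*B,p[2]-.0125]))
o=np.zeros((600,800,3),np.uint8)
c=cv2.resize(a['image'][120:260,230:420],None,fx=3,fy=3,interpolation=2);o[:420,:570]=c
c=cv2.resize(b['image'][90:220,215:290],None,fx=3,fy=3,interpolation=2);o[:390,572:797]=c
cv2.imwrite('pics/v3.png',o)
```

```text
[0.57334721 0.09155371 0.09756624] [1.79995692e+02 1.57011380e-02 3.77262995e+00] 6.525 [ 0.677361   -0.03118496 -1.63229866]
blade pred [0.73798965 0.10241026]
top [249.64342728 137.18717823] [249.76785655 144.6779587 ]
scene [316.97432179 152.02249266] [314.77394459 173.77256424]
```

View pics/v3.png

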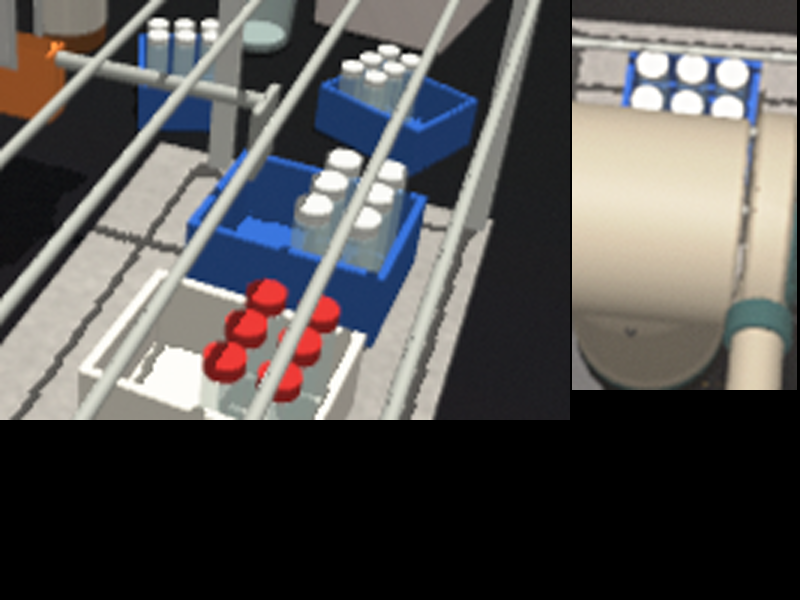

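The scene crop shows the blade top at about (319,152), against (317,152) predicted. It hangs over the empty front half of the blue tray, clear of the vials and front wall. Lowering now.

Emit:
arm_command(
  steps=[
    {"translation": [0, 0, 0.01], "turn": 0},
    {"translation": [0, 0, 0.022], "turn": 0},
    {"translation": [0, 0, 0.034], "turn": 0},
    {"translation": [0, 0, 0.045], "turn": 0},
    {"translation": [0, 0, 0.052], "turn": 0},
    {"translation": [0, 0, 0.056], "turn": 0},
    {"translation": [0, 0, 0.056], "turn": 0},
    {"translation": [0, 0, 0.056], "turn": 0},
  ],
)

```text
clock: 7.52
position: [0.5744, 0.0915, 0.0418]
tcp_rot: [180.0, -0.1, 3.8]
contact_force: [0.4, 0.6, -1.7]
width: 0.25
grasp_force: 29.9
```

Emit:
arm_command(
  steps=[
    {"translation": [-0.005, 0, 0], "turn": 0},
    {"translation": [-0.01, 0, 0], "turn": 0},
    {"translation": [-0.014, 0, 0], "turn": 0},
    {"translation": [-0.018, 0, 0], "turn": 0},
    {"translation": [-0.022, 0, 0], "turn": 0},
    {"translation": [-0.026, 0, 0], "turn": 0},
    {"translation": [-0.03, 0, 0], "turn": 0},
    {"translation": [-0.034, 0, 0], "turn": 0},
    {"translation": [-0.034, 0, 0], "turn": 0},
  ],
)

```text
clock: 8.65
position: [0.5392, 0.0893, 0.0414]
tcp_rot: [180.0, 0.1, 3.8]
contact_force: [0.6, 0.4, -2.5]
width: 0.25
grasp_force: 29.9
```

Run:
```python
from h import *
a=cap('scene')
s=manip.state();print(s['position'],s['tcp_rot'],s['clock'],s['contact_force'])
p=s['position'];t=np.radians(s['tcp_rot'][2]);d=np.array([np.cos(t),np.sin(t)])
B=p[:2]+.165*d;print('blade pred',B)
print(proj(a,[*B,p[2]-.0125+.045]))
cv2.imwrite('pics/v4.png',cv2.resize(a['image'][120:280,190:420],None,fx=3,fy=3,interpolation=2))
```

```text
[0.53920283 0.08927986 0.04138051] [1.79996644e+02 7.84548091e-02 3.77498814e+00] 8.7 [-0.61852752 -0.58862274 -1.78605173]
blade pred [0.70384483 0.10014319]
[296.69073418 174.76314987]
```

View pics/v4.png

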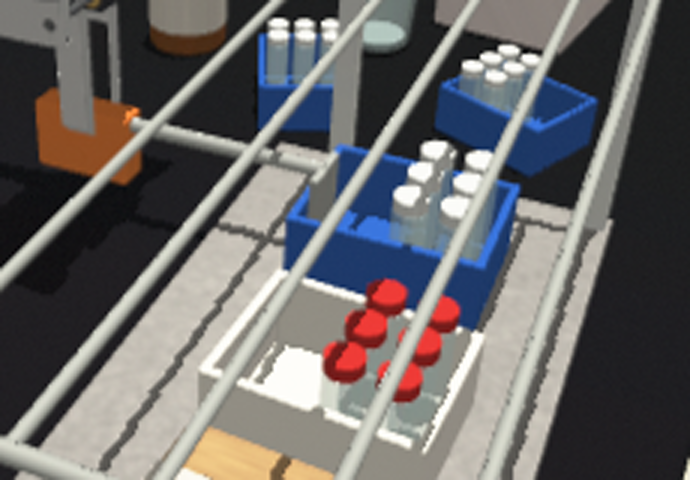

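The crop shows the blade inside the blue tray against its front wall (crop 322,185), with the shaft passing above the wall. The tray is flat. I'll draw it most of the way.

Emit:
arm_command(
  steps=[
    {"translation": [-0.004, 0, 0], "turn": 0},
    {"translation": [-0.009, 0, 0], "turn": 0},
    {"translation": [-0.015, 0, 0], "turn": 0},
    {"translation": [-0.021, 0, 0], "turn": 0},
    {"translation": [-0.027, 0, 0], "turn": 0},
    {"translation": [-0.033, 0, 0], "turn": 0},
    {"translation": [-0.039, 0, 0], "turn": 0},
    {"translation": [-0.044, 0, 0], "turn": 0},
    {"translation": [-0.048, 0, 0], "turn": 0},
    {"translation": [-0.05, 0, 0], "turn": 0},
  ],
)

```text
clock: 9.95
position: [0.4899, 0.086, 0.0415]
tcp_rot: [180.0, -0.0, 3.8]
contact_force: [2.2, -0.4, -3.0]
width: 0.252
grasp_force: 29.9
```

Emit:
arm_command(
  steps=[
    {"translation": [0, 0, 0], "turn": 0},
    {"translation": [0, 0, 0], "turn": 0},
  ],
)

```text
clock: 10.2
position: [0.4896, 0.086, 0.0413]
tcp_rot: [180.0, 0.1, 3.8]
contact_force: [1.5, 0.2, -1.9]
width: 0.252
grasp_force: 29.9
```

Run:
```python
from h import *
a=cap('scene');b=cap('top');np.save('a2.npy',a,allow_pickle=True)
s=manip.state();print(s['position'],s['tcp_rot'],s['clock'],s['contact_force'])
p=s['position'];t=np.radians(s['tcp_rot'][2]);d=np.array([np.cos(t),np.sin(t)])
B=p[:2]+.165*d;e=np.array([.63184,.0866]);X=np.array([.9978,.0656]);Y=np.array([-.0656,.9978])
rx=(B-e)@X;ry=(B-e)@Y;print('blade rackx',rx,'pred wall front',rx-.0075)
for yy in(-.0475,.0475):
    q=e+X*(rx-.0075)+Y*(ry+yy)
    print('foot',proj(a,[*q,.012]),'rim',proj(a,[*q,.062]),'edge',proj(a,[*(e+Y*(ry+yy)),.012]),'top rim',proj(b,[*q,.062]))
o=np.zeros((600,800,3),np.uint8)
o[:480,:540]=cv2.resize(a['image'][120:280,190:370],None,fx=3,fy=3,interpolation=2)
o[:390,545:770]=cv2.resize(b['image'][90:220,215:290],None,fx=3,fy=3,interpolation=2)
cv2.imwrite('pics/v5.png',o)
```

```text
[0.48962784 0.08598749 0.04128133] [1.79995258e+02 6.80647980e-02 3.77154317e+00] 10.3 [ 1.30774084 -0.22107905 -1.42134729]
blade rackx 0.02305294681252168 pred wall front 0.01555294681252168
foot [258.20988064 207.29545611] rim [258.27040372 185.68449493] edge [250.92096701 205.25166098] top rim [269.31999418 192.28763188]
foot [277.10458468 182.67345854] rim [277.84663644 162.12355183] edge [270.31993683 180.97388871] top rim [223.21113547 188.70006729]
```

View pics/v5.png

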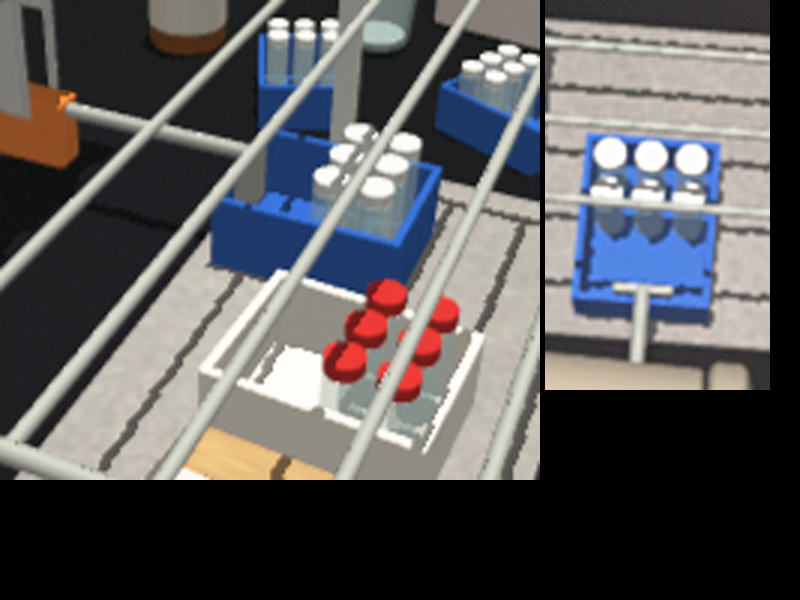

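The tray is flat with the blade against the inner front wall (top crop 643,290). The foot of the wall is at about crop row 300–318 and the board edge at about 345. I'll measure the remaining gap in this clear top view.

```bash
cat > gap.py <<'E'
from h import *
b=cap('top');im=b['image'].astype(float);X=np.array([.9978,.0656])
def cross(a,v0,th,dirn):
    i=next(i for i in range(len(a)-1) if (a[i]-th)*(a[i+1]-th)<=0 and (a[i+1]-a[i])*dirn>0)
    return v0+i+(th-a[i])/(a[i+1]-a[i])
E=[];F=[];R=[]
for u in range(226,268,2):
    if 240<u<252: continue
    red=im[:,u,2]; 
    try:
        r=cross(im[180:205,u,0],180,160,-1)       # rim: bright blue -> dark blue
        f=cross(red[int(r)+2:int(r)+14],int(r)+2,110,1); F.append(ray(b,u,f,.012)[:2])
    except StopIteration: pass
    try: R.append(ray(b,u,r,.062)[:2])
    except Exception: pass
for u in list(range(200,218,2))+list(range(280,420,3)):
    v=195+ (u-197)*15/231
    try:E.append(ray(b,u,cross(im[int(v):int(v)+20,u,2],int(v),115,-1),.012)[:2])
    except StopIteration: pass
E,F,R=map(np.array,(E,F,R))
l=np.polyfit(E[:,1],E[:,0],1);k=abs(E[:,0]-np.polyval(l,E[:,1]))<.003;l=np.polyfit(E[k,1],E[k,0],1)
print('edge',l,'yaw',np.degrees(np.arctan(-l[0])),k.sum())
for n,P in(('foot',F),('rim',R)):
    if len(P)<3: print(n,'few',len(P)); continue
    m=np.polyfit(P[:,1],P[:,0],1);k=abs(P[:,0]-np.median(P[:,0]-m[0]*P[:,1])-m[0]*P[:,1])<.003
    m=np.polyfit(P[k,1],P[k,0],1);print(n,k.sum(),'gaps',[(y,round((np.polyval(m,y)-np.polyval(l,y))*.9978,4)) for y in(.05,.096,.14)],'yaw',np.degrees(np.arctan(-m[0])))
s=manip.state();print(s['position'],s['clock'],s['contact_force'])
E
python3 gap.py
```

```text
edge [-0.06590541  0.63736391] yaw 3.7706489546250843 56
foot 15 gaps [(0.05, np.float64(0.0151)), (0.096, np.float64(0.0151)), (0.14, np.float64(0.015))] yaw 3.8458218199586702
rim 7 gaps [(0.05, np.float64(0.0314)), (0.096, np.float64(0.0254)), (0.14, np.float64(0.0196))] yaw 11.137232606465806
[0.48963614 0.08601971 0.04127942] 10.35 [ 1.56611195  0.87692037 -1.54277419]
```

Emit:
arm_command(
  steps=[
    {"translation": [-0.003, 0, 0], "turn": 0},
    {"translation": [-0.006, 0, 0], "turn": 0},
    {"translation": [-0.009, 0, 0], "turn": 0},
    {"translation": [-0.011, 0, 0], "turn": 0},
    {"translation": [-0.0125, 0, 0], "turn": 0},
    {"translation": [-0.0135, 0, 0], "turn": 0},
    {"translation": [-0.0135, 0, 0], "turn": 0},
    {"translation": [-0.0135, 0, 0], "turn": 0},
  ],
)

```text
clock: 11.35
position: [0.4765, 0.0851, 0.0414]
tcp_rot: [180.0, 0.0, 3.8]
contact_force: [0.9, -0.5, -2.2]
width: 0.255
grasp_force: 29.9
```

```bash
sed -i 's/im\[180:205,u,0\],180/im[186:212,u,0],186/' gap.py
python3 - <<'E'
exec(open('gap.py').read())
p=s['position'];t=np.radians(s['tcp_rot'][2]);B=p[:2]+.165*np.array([np.cos(t),np.sin(t)])
print('kin wall',(B-np.array([.63184,.0866]))@X-.0075)
for u in(228,236,256,264): print(u,[(v,*im[v,u].astype(int)[[0,2]]) for v in range(190,212)])
E
```

```text
edge [-0.06580793  0.63737742] yaw 3.765088059167524 56
foot few 0
rim 6 gaps [(0.05, np.float64(0.002)), (0.096, np.float64(0.0016)), (0.14, np.float64(0.0013))] yaw 4.2047200989118245
[0.47646106 0.08511305 0.04138467] 11.4 [ 1.83872995  0.18086633 -1.9567596 ]
kin wall 0.0023577691333345942
228 [(190, np.int64(107), np.int64(49)), (191, np.int64(110), np.int64(49)), (192, np.int64(154), np.int64(58)), (193, np.int64(221), np.int64(78)), (194, np.int64(238), np.int64(85)), (195, np.int64(209), np.int64(74)), (196, np.int64(122), np.int64(50)), (197, np.int64(96), np.int64(50)), (198, np.int64(98), np.int64(48)), (199, np.int64(101), np.int64(47)), (200, np.int64(100), np.int64(60)), (201, np.int64(92), np.int64(80)), (202, np.int64(69), np.int64(74)), (203, np.int64(52), np.int64(52)), (204, np.int64(52), np.int64(50)), (205, np.int64(50), np.int64(51)), (206, np.int64(51), np.int64(52)), (207, np.int64(51), np.int64(50)), (208, np.int64(54), np.int64(53)), (209, np.int64(50), np.int64(51)), (210, np.int64(55), np.int64(54)), (211, np.int64(52), np.int64(51))]
236 [(190, np.int64(2
[... 1642 characters left out ...]
int64(231), np.int64(84)), (193, np.int64(231), np.int64(84)), (194, np.int64(232), np.int64(85)), (195, np.int64(230), np.int64(82)), (196, np.int64(233), np.int64(85)), (197, np.int64(236), np.int64(84)), (198, np.int64(201), np.int64(72)), (199, np.int64(111), np.int64(52)), (200, np.int64(95), np.int64(49)), (201, np.int64(100), np.int64(49)), (202, np.int64(101), np.int64(49)), (203, np.int64(98), np.int64(67)), (204, np.int64(89), np.int64(86)), (205, np.int64(71), np.int64(75)), (206, np.int64(48), np.int64(49)), (207, np.int64(53), np.int64(52)), (208, np.int64(54), np.int64(51)), (209, np.int64(53), np.int64(52)), (210, np.int64(54), np.int64(54)), (211, np.int64(53), np.int64(52))]
```

Emit:
arm_command(
  steps=[
    {"translation": [-0.001, 0, 0], "turn": 0},
    {"translation": [-0.002, 0, 0], "turn": 0},
    {"translation": [-0.002, 0, 0], "turn": 0},
    {"translation": [-0.002, 0, 0], "turn": 0},
  ],
)

```text
clock: 11.9
position: [0.4745, 0.085, 0.0414]
tcp_rot: [180.0, 0.0, 3.8]
contact_force: [1.8, 0.5, -2.0]
width: 0.255
grasp_force: 29.9
```

```bash
python3 gap.py
python3 - <<'E'
from h import *
# wall check with edge rows in the scene view
a=cap('scene');s=manip.state()
e=np.array([.63184,.0866]);Y=np.array([-.0656,.9978])
o=cv2.resize(a['image'][150:240,215:315],None,fx=6,fy=6,interpolation=2)
for yy in(-.12,-.0435,.0515,.09):
    u,v=(proj(a,[*(e+Y*yy),.012])-[215,150])*6+3; cv2.circle(o,(int(u),int(v)),3,(0,0,255),-1)
cv2.imwrite('pics/v6.png',o)
E
```

```text
edge [-0.06579933  0.63738316] yaw 3.7645971028151455 56
foot few 0
rim 5 gaps [(0.05, np.float64(-0.0)), (0.096, np.float64(-0.0005)), (0.14, np.float64(-0.001))] yaw 4.380902291891093
[0.47456077 0.0850052  0.04143738] 11.95 [ 2.01556277 -0.2091594  -1.96337679]
```

View pics/v6.png

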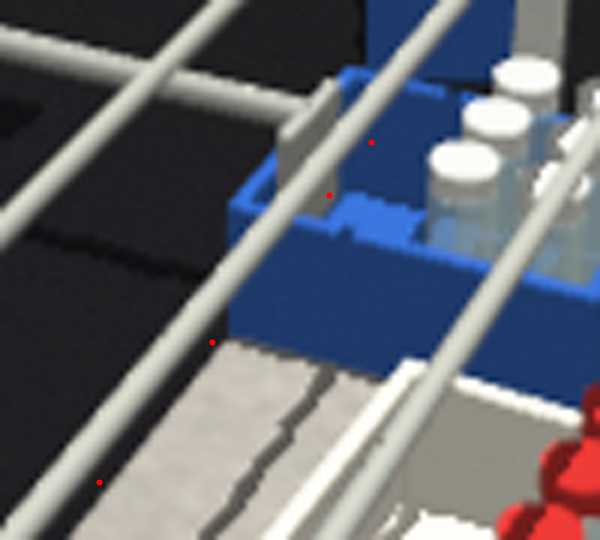

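The crop shows the tray's foot corner (228,338) on the line of the board's front edge, so the front wall is level to within about 1 mm and the tray is flat. Next I'll move the blade off the wall, lift it out and draw back.

Emit:
arm_command(
  steps=[
    {"translation": [0.003, 0, 0], "turn": 0},
    {"translation": [0.008, 0, 0], "turn": 0},
    {"translation": [0.013, 0, 0], "turn": 0},
    {"translation": [0.015, 0, 0], "turn": 0},
    {"translation": [0.015, 0, 0], "turn": 0},
  ],
)

```text
clock: 12.62
position: [0.4897, 0.086, 0.0414]
tcp_rot: [180.0, 0.0, 3.8]
contact_force: [0.3, -0.6, -1.6]
width: 0.254
grasp_force: 29.9
```

Emit:
arm_command(
  steps=[
    {"translation": [0, 0, -0.008], "turn": 0},
    {"translation": [0, 0, -0.02], "turn": 0},
    {"translation": [0, 0, -0.032], "turn": 0},
    {"translation": [0, 0, -0.045], "turn": 0},
    {"translation": [0, 0, -0.055], "turn": 0},
    {"translation": [0, 0, -0.06], "turn": 0},
    {"translation": [0, 0, -0.06], "turn": 0},
  ],
)

```text
clock: 13.5
position: [0.4898, 0.086, 0.1018]
tcp_rot: [180.0, -0.0, 3.8]
contact_force: [-0.6, -0.5, -1.6]
width: 0.254
grasp_force: 29.9
```

Emit:
arm_command(
  steps=[
    {"translation": [-0.01, 0, 0], "turn": 0},
    {"translation": [-0.025, 0, 0], "turn": 0},
    {"translation": [-0.045, 0, 0], "turn": 0},
    {"translation": [-0.065, 0, 0], "turn": 0},
    {"translation": [-0.085, 0, 0], "turn": 0},
    {"translation": [-0.105, 0, 0], "turn": 0},
    {"translation": [-0.12, 0, 0], "turn": 0},
    {"translation": [-0.125, 0, 0], "turn": 0},
    {"translation": [-0.125, 0, 0], "turn": 0},
  ],
)

```text
clock: 14.62
position: [0.3652, 0.0778, 0.1017]
tcp_rot: [180.0, -0.1, 3.8]
contact_force: [0.2, -0.3, -1.7]
width: 0.251
grasp_force: 29.9
```

```bash
python3 gap.py
```

```text
edge [-0.06563991  0.63740787] yaw 3.755502471566762 56
foot few 0
rim 13 gaps [(0.05, np.float64(-0.0001)), (0.096, np.float64(-0.0001)), (0.14, np.float64(-0.0002))] yaw 3.800532288641259
[0.36568142 0.07777898 0.10166985] 14.675 [-0.22570448 -0.11918347 -1.23753469]
```

The tray reads level within 0.2 mm. Now I'll set the hook down.

Emit:
arm_command(
  steps=[
    {"translation": [0, 0, 0.015], "turn": 0},
    {"translation": [0, 0, 0.035], "turn": 0},
    {"translation": [0, 0, 0.055], "turn": 0},
    {"translation": [0, 0, 0.07], "turn": 0},
    {"translation": [0, 0, 0.08], "turn": 0},
    {"translation": [0, 0, 0.085], "turn": 0},
    {"translation": [0, 0, 0.087], "turn": 0},
    {"translation": [0, 0, 0.0885], "turn": 0},
    {"translation": [0, 0, 0.0885], "turn": 0},
  ],
)

```text
clock: 15.8
position: [0.3652, 0.0778, 0.0132]
tcp_rot: [180.0, -0.0, 3.8]
contact_force: [0.4, -0.9, -1.7]
width: 0.254
grasp_force: 29.9
```

Emit:
arm_command(
  steps=[
    {"translation": [0, 0, 0.0005], "turn": 0},
    {"translation": [0, 0, 0.001], "turn": 0},
    {"translation": [0, 0, 0.001], "turn": 0},
  ],
)

```text
clock: 16.18
position: [0.3652, 0.0777, 0.0124]
tcp_rot: [180.0, -0.0, 3.8]
contact_force: [-1.0, -0.5, 5.1]
width: 0.25
grasp_force: 29.9
```

Contact at 5 N upward. Release and rise.

Emit:
arm_command(
  steps=[
    {"translation": [0, 0, 0], "turn": 0},
    {"translation": [0, 0, 0], "turn": 0},
    {"translation": [0, 0, 0], "turn": 0},
    {"translation": [0, 0, 0], "turn": 0},
    {"translation": [0, 0, 0], "turn": 0},
    {"translation": [0, 0, 0], "turn": 0},
    {"translation": [0, 0, 0], "turn": 0},
    {"translation": [0, 0, 0], "turn": 0},
  ],
  gripper=-1,
)

```text
clock: 17.18
position: [0.3649, 0.0778, 0.0119]
tcp_rot: [180.0, 0.0, 3.8]
contact_force: [-0.4, 0.1, -0.1]
width: 0.999
grasp_force: 0.0
```

Emit:
arm_command(
  steps=[
    {"translation": [0, 0, -0.015], "turn": 0},
    {"translation": [0, 0, -0.035], "turn": 0},
    {"translation": [0, 0, -0.06], "turn": 0},
    {"translation": [0, 0, -0.09], "turn": 0},
    {"translation": [0, 0, -0.12], "turn": 0},
    {"translation": [0, 0, -0.15], "turn": 0},
    {"translation": [0, 0, -0.17], "turn": 0},
    {"translation": [0, 0, -0.17], "turn": 0},
  ],
)

```text
clock: 18.18
position: [0.366, 0.0778, 0.1831]
tcp_rot: [180.0, -0.2, 3.8]
contact_force: [0.7, -0.2, -0.2]
width: 0.999
grasp_force: 0.0
```

```bash
python3 gap.py; python3 -c "
from h import *
cap('scene','fin.png');cap('wrist','finw.png')
a=cv2.imread('pics/fin.png');w=cv2.imread('pics/finw.png')
cv2.imwrite('pics/f.png',cv2.resize(np.hstack([a,w]),(800,300)))"
```

```text
edge [-0.06561876  0.63740792] yaw 3.754295552244091 56
foot few 0
rim 13 gaps [(0.05, np.float64(-0.0001)), (0.096, np.float64(-0.0001)), (0.14, np.float64(-0.0001))] yaw 3.7854144019885534
[0.36499011 0.07780174 0.18194415] 18.225 [0.51122631 0.13779493 0.251679  ]
```

View pics/f.png

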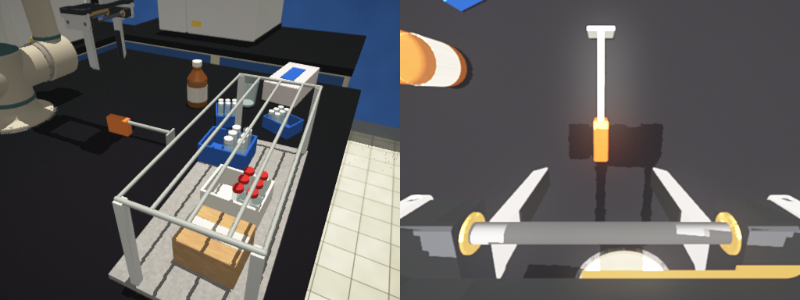

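The hook stands upright in front of the rack (scene 140,127; wrist 600,90), released. The blue tray is level with the board edge, and the white tray and box look unmoved.

```bash
python3 -c "
from plant import manip
print(manip.finish_job())"
```

```text
the job is handed in; nothing more can be done
None
```

The job is handed in: the blue tray's front wall measured within about 0.2 mm of the board's front edge, the hook stands upright and released in front of the rack, and the white tray looked unmoved.

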